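Shift the tube mixer's gated lever to the ring slot

TASK

Shift the tube mixer's lever out of its parked slot, along the cross channel and fully home, to the very end of the slot that has the ring sign beside it, without running it into either of the other two slots on the way. Push the lever with closed fingertips or the outside of the fingers, never taking the knob between them, and let go when it is home. Leave the tube on the rollers and the things round the mixer where they are.

Things in the scene. Friction and masses are not known exactly. Their poses are not given: they have to be found in the camera images.
- mixer: White tube mixer, fixed; only its lever moves. Origin: at worktop height under the centre of the H-gate; x points far (away from the robot), y left, z up. Housing spans x -77 to +123 mm, y +-110 mm, 70 mm high. At x = 93 mm two rollers lie along y, a loose glass tube on them, 95 mm high. Signs on the right: solid square at the near right slot (parked, the lever's start), cross at the far right slot.
- lever_knob (a point): Centre of the lever's black ball knob, 30 mm in diameter, on a 9 mm steel stick. In the mixer's frame it is at (115 sin t, 115 cos t sin s, 15 + 115 cos t cos s) mm, t = lever_throw, s = lever_side: 130 mm high upright, about 115 in a slot; the pivot is 15 mm above the worktop under the gate. The lever stays where it is left; 1 to 2 N at the knob move it; no spring or detent.
- lever_throw (a joint): Lean of the lever along the mixer's x, rad: positive = far, negative = near, 0 = in the middle of the cross channel, stops at +-0.42 (ends of the slots). The lever crosses between left and right freely while within about +-0.09; the round noses guide it in from a little more.
- lever_side (a joint): Lean of the lever along the mixer's y, rad: positive = left, negative = right; stops at +-0.34. In the left slots it is 0.26 to 0.34, in the right slots -0.34 to -0.26.
- ring_sign: White 30 mm square sign, 2 mm thick, with a black raised ring (outer diameter 23 mm), fixed on the gate plate left of the gate beside either the far left or the near left slot; it marks the slot wanted. Origin: centre of its underside, 30 mm far or near of the mixer's centre and 72 mm to its left.
- bar_sign: The same white sign but with a single black straight bar 24 x 6 mm, beside the other left slot; not wanted. Origin: centre of its underside.
- glass_tube: Loose pale glass tube 12 mm in diameter, 100 mm long, lying along y on the mixer's rollers. Origin: underside of its middle. Leave it.
- specimen_cup: Loose screw-lid cup, 65 mm wide, 58 mm high, standing left of the mixer. Origin: centre of its underside. Leave it.
- dropper: Loose small dropper bottle, 27 mm wide, 62 mm high, standing right of the mixer. Origin: centre of its underside. Leave it.
- slide_box: Loose small carton 33 x 82 mm, 56 mm high, right of the mixer. Origin: centre of its underside. Leave it.
- timer: Loose flat bench timer 66 x 66 mm, 18 mm high, left of the mixer. Origin: centre of its underside. Leave it.
- pen: Loose pen 140 mm long, 12 mm thick, lying on the worktop to the left, in front of the tall table fan (fixed; it fills about x 0.6 to 0.9, y 0.15 to 0.55 m, over 0.5 m high: swing the arm in front of it, not through it). Origin: underside of its middle. Leave it.
- gate (a point): Centre of the H-shaped gate in the metal plate, at the plate's top, 70 mm above the worktop; axes as the mixer's. A cross channel runs along y; four slots leave its ends along x: far left, near left, far right, near right. Slot centre lines at y +-17 mm, slot ends at x +-30 mm; two tongues 16 mm wide, round noses at x +-9.5 mm, part left from right slots.

How it is judged:
By the outcome, as a careful person would: the job done as asked, in the order asked, and still so for the second after the job is handed in, with the robot touching nothing.
It also fails if it takes over 59 s, if anything falls off the work surface, if the arm or the gripper's body presses on something with over 40 N, if the wrist force passes 120 N, or if a joint passes its speed limit or range.

ROBOT

A 6-joint arm with a two-finger parallel gripper is mounted at the origin on a cart in front of the work surface, level with it; the furniture and walls round the work are solid. World frame = base frame: x ahead of the robot, y to its left, z up, the work surface at z = 0. Lengths are in mm, angles in rad, forces in N, time in s.
With the tool pointing down it reaches from about 350 to 975 mm from the base axis. Payload 7.1 kg.
Tool frame: the origin (TCP) lies between the finger pads; the fingertips stand 19 mm ahead of it and the grasp point (between the pads) is the TCP; y points along the fingers, z is the direction in which the jaws open and shut, and the axes are right-handed (so a half turn about y gives the same grasp; the last joint's range is limited). The gripper opens to 88 mm and grips with 3 to 60 N. Pads are 20 mm wide; open, the fingers measure 115 mm over their backs; the gripper's body (75 mm by 178 mm) begins 61 mm behind the grasp point.
Start: joints at [1.091, 0.423, 1.63, -0, 1.089, -0.019], TCP at [277.883, 559.809, 209.075] pointing down, gripper open.
Joint ranges: [-3, 3], [-0.9, 2.11], [0.09, 2.58], [-1.31, 4.45], [0.11, 2.69], [-2.54, 2.54]. Speed limits (rad/s): [2.39, 2.39, 3.01, 3.14, 3.14, 3.14].

INTERFACE

Orientations are given as a rotation vector (axis times angle).
In Python, from workcell import ctrl gives the robot as it stands.
- The arm moves only by the tool servo_tool, never from a script. Its argument "moves" is text: rows parted by semicolons, each of 6 numbers parted by spaces: the shift along the world's x, y, z in m, then the turn, a rotation vector about the world's x, y, z in degrees. A call has 1 to 8 rows; each row is the pose to reach, as a shift and turn from the pose commanded when the call began; what a row does not reach only later rows make up. A row lasts 1/8 s, in which the tool goes at most 62.5 mm and 10.7 degrees, less where a joint would pass 70% of its speed; a pose out of reach is approached as far as the arm can. A call with a gripper value outside its range is refused whole. "hand" is the closure in counts, from 0 (fully open) to 255 (shut), set as the call begins (left out, the last holds). The fingers move at their own pace and stop on an object; the grip force is fixed at half the most. Time passes only in rows, so rows that repeat a pose let the fingers close. It gives the time, the measured TCP pose, the force and the opening at its end, in the units of the state.
- ctrl.get_obs(): the state, without advancing time (a new reading comes with each control period).
- ctrl.get_image(name): name is "side" or "top"; returns a dict with "pixels" (420x560x3 uint8, red, green, blue), "depth" (420x560 float32, mm along the optical axis (not along the pixel's ray), 0 where there is no reading), "vertical_fov" (degrees; the focal length in pixels is half the picture's height over the tangent of half this angle, whatever the lens; pixels are square), "cx", "cy" (the principal point, pixels), "k1" (the pictures are not rectified: a ray, as slopes to the right and down, at radius r is drawn at 1 + k1 r^2 times it, then the intrinsics apply), "xyz" and "attitude" of the camera in the world. Camera axes: x right, y up, looking along -z (the intrinsics and any distortion apply to the point x, -y, -z); pixel columns grow to the right and rows downward; lengths in mm; the calibration is good to about 2 mm. A picture is of the moment at which its call begins.
- ctrl.close_job(): hands the job in, once; it reports no verdict.
The state is a dict: "t": time; "qpos": joint angles; "qvel": joint speeds; "joint_torque": joint torques, N m; "ee_pos": TCP position; "orientation": TCP orientation; "ft_force": force on the tool from outside, world axes, zero at the start; "moment": the same for the moment, N m; "width": finger opening in mm.
Only numpy, scipy, OpenCV 4.12 (cv2) and the standard library are available. Lean on these libraries where they do the work, as an engineer would, in place of code of your own. Each camera call takes 0.05 s, during which the arm holds its last target.

## Working session

There is one attempt and no reset: what is moved stays moved. The work goes in short steps, Python scripts to look and compute and a tool call to move; the robot and the scene stay as the last step left them, time stands still between calls to the robot, and variables do not carry over. Pictures are saved under pics/ and viewed, and the job is handed in when it is done.

Besides the shell and the picture viewer there is one more tool, called after "Request:" in YAML: its name, and indented under it one key for each argument. servo_tool: Moves the arm, as the interface text tells. Its arguments: {"type":"object","properties":{"moves":{"type":"string"},"hand":{"type":"number"}},"required":["moves"]}

```bash
mkdir -p pics; ls; cat > h.py <<'E'
import numpy as np,cv2,pickle
from scipy.spatial.transform import Rotation as R
from workcell import ctrl
def grab(n,fn):
    im=ctrl.get_image(n); pickle.dump(im,open(f'{n}.pkl','wb'))
    cv2.imwrite(f'pics/{fn}.png',im['pixels'][:,:,::-1]); return im
E
python3 - <<'E'
from h import *
print(ctrl.get_obs())
for n in('side','top'):
    im=grab(n,n+'1'); print({k:v for k,v in im.items() if k not in('pixels','depth')})
E
```

```text
pics
{'t': 0.0, 'qpos': array([ 1.09096868e+00,  4.23864620e-01,  1.63066479e+00,  6.15534840e-07,
        1.08863602e+00, -1.90500453e-02]), 'qvel': array([ 0.00102062,  0.00128037, -0.0011537 ,  0.00049869,  0.00067563,
       -0.00207475]), 'joint_torque': array([-3.32333009e-03, -5.44633126e+01, -2.73666590e+01,  6.43948861e-02,
        2.28373648e-02, -1.03309201e-04]), 'ee_pos': array([277.6404234 , 559.30071583, 208.29678814]), 'orientation': array([-1.54195993,  0.36169715, -0.36108187]), 'ft_force': array([-0.67488854, -0.31222141, -0.80045407]), 'moment': array([-0.04130707,  0.0310698 ,  0.0084596 ]), 'width': 88.04444541993482}
{'vertical_fov': 57.27452055940539, 'cx': 273.76700303757815, 'cy': 209.26397303216217, 'k1': -0.07745753680189153, 'xyz': array([ 283.64934402, -698.43930393,  612.47270592]), 'attitude': array([ 0.9522473 , -0.15934728, -0.2557397 ])}
{'vertical_fov': 45.422664587189836, 'cx': 280.09466310401086, 'cy': 209.88814773261504, 'k1': 0.03139402471698648, 'xyz': array([ 432.56777169,   35.15683583, 1320.59247909]), 'attitude': array([ 0.03943686, -0.07824   , -1.55209397])}
```

View pics/side1.png

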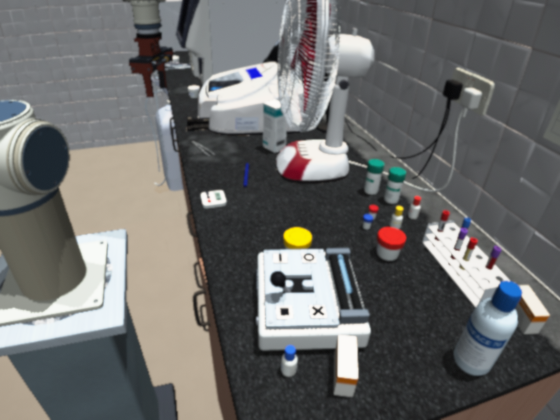

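View pics/top1.png

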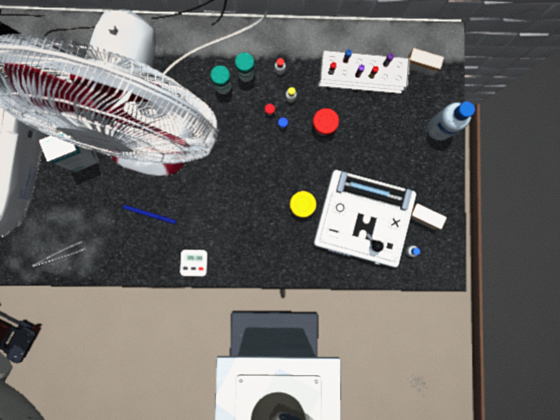

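The ring is at the far left slot (top view ~(340,208)), the bar at the near left (~(334,231)), and the knob in the near right slot (~(377,245)). Next I'll zoom in and measure.

```bash
cat >> h.py <<'E'
def ray(im,u,v):
    f=210/np.tan(np.radians(im['vertical_fov'])/2)
    xd=np.array([(u-im['cx'])/f,(v-im['cy'])/f]); x=xd.copy()
    for _ in range(30): x=xd/(1+im['k1']*(x@x))
    return R.from_rotvec(im['attitude']).apply([x[0],-x[1],-1])
def onz(im,u,v,z):
    d=ray(im,u,v); return im['xyz']+d*(z-im['xyz'][2])/d[2]
def dep(im,u,v):
    return im['xyz']+ray(im,u,v)*float(im['depth'][int(round(v)),int(round(u))])
def proj(im,p):
    f=210/np.tan(np.radians(im['vertical_fov'])/2)
    c=R.from_rotvec(im['attitude']).inv().apply(np.asarray(p,float)-im['xyz'])
    s=np.array([c[0],-c[1]])/-c[2]; s=s*(1+im['k1']*(s@s)); return np.array([im['cx'],im['cy']])+f*s
E
python3 - <<'E'
from h import *
im=pickle.load(open('top.pkl','rb'));p=im['pixels']
cv2.imwrite('pics/top1z.png',cv2.resize(p[155:280,300:455,::-1],None,fx=5,fy=4.8,interpolation=cv2.INTER_CUBIC)[:600])
im=pickle.load(open('side.pkl','rb'));p=im['pixels']
cv2.imwrite('pics/side1z.png',cv2.resize(p[235:360,245:385,::-1],None,fx=4.8,fy=4.8,interpolation=cv2.INTER_CUBIC))
E
```

```text
(no output)
```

View pics/top1z.png

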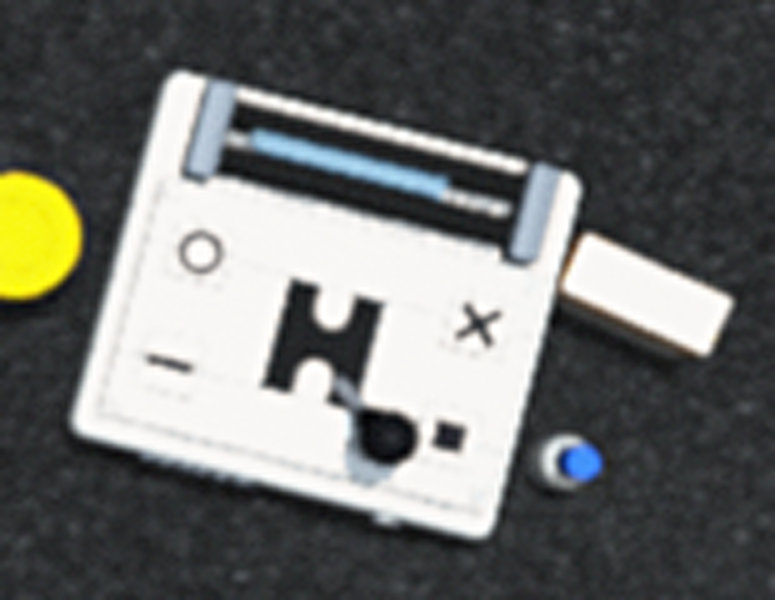

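View pics/side1z.png

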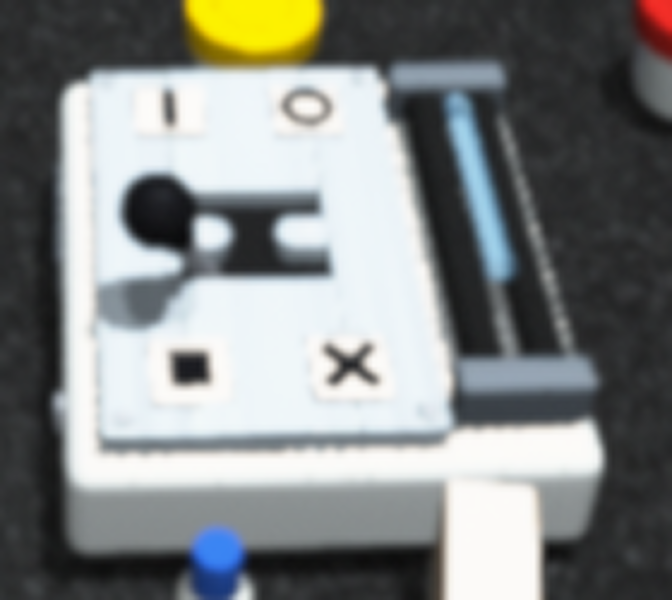

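```bash
python3 - <<'E'
from h import *
from scipy.optimize import least_squares
T=pickle.load(open('top.pkl','rb'));S=pickle.load(open('side.pkl','rb'))
m={'ring':(30,72,72),'bar':(-30,72,72),'cross':(30,-72,72),'sq':(-30,-72,72)}
t={'ring':(201,252),'bar':(169,361),'cross':(477,326),'sq':(448,437)}
s={'ring':(307,106),'bar':(168,108),'cross':(352,364),'sq':(190,369)}
tp={k:(299.6+(v[0])/5,154.6+v[1]/4.8) for k,v in t.items()}
sp={k:(244.6+(v[0])/4.8,234.6+v[1]/4.8) for k,v in s.items()}
def W(q,p): return np.array([q[0],q[1],0])+R.from_euler('z',q[2]).apply(p)
for name,L in(('both',((T,tp),(S,sp))),('top',((T,tp),)),('side',((S,sp),))):
    r=least_squares(lambda q:np.concatenate([proj(i,W(q,m[k]))-P[k] for i,P in L for k in m]),[550,-150,-.2])
    print(name,r.x,np.degrees(r.x[2]),r.fun.round(2))
    q=r.x
    # knob
    pt=(299.6+387/5,154.6+437/4.8); ps=(244.6+159/4.8,234.6+212/4.8)
    def K(a): 
        th,sd=a; return W(q,(115*np.sin(th),115*np.cos(th)*np.sin(sd),15+115*np.cos(th)*np.cos(sd)))
    k=least_squares(lambda a:np.concatenate([proj(T,K(a))-pt,proj(S,K(a))-ps]),[-.4,-.3]);print('knob',k.x,K(k.x),k.fun)
    for a in[(-.42,-.3),(0,-.3),(0,.3),(.42,.3)]:print(a,K(a).round(1))
for k in m: print(k,dep(T,*tp[k]).round(1),dep(S,*sp[k]).round(1))
for a,b in((140,143),(0,0)): pass
print('tube',dep(T,299.6+350/5,154.6+163/4.8))
E
```

```text
both [ 4.90170679e+02 -2.06307782e+02 -2.48613466e-01] -14.244502317355593 [-0.19 -0.14  0.12  0.27  0.16 -0.4   0.08 -0.33 -0.15  0.18  0.27  0.1
 -0.52  0.12 -0.04 -0.25]
knob [-0.36753387 -0.32520266] [ 441.68277451 -229.37482974  116.6948103 ] [ 0.47230455  0.00295029 -0.2119791  -0.32154062]
(-0.42, -0.3) [ 437.1 -224.8  115.3]
(0, -0.3) [ 481.8 -239.2  124.9]
(0, 0.3) [ 498.5 -173.4  124.9]
(0.42, 0.3) [ 543.3 -187.8  115.3]
top [ 4.89793760e+02 -2.06195847e+02 -2.56446645e-01] -14.693310400853587 [-0.09 -0.19  0.04  0.18  0.15 -0.01 -0.11  0.01]
knob [-0.36151401 -0.32831232] [ 441.65194613 -229.4291449   116.82131213] [ 0.50636935  0.01602775 -0.21756945 -0.34766465]
(-0.42, -0.3) [ 436.6 -224.3  115.3]
(0, -0.3) [ 481.2 -239.1  124.9]
(0, 0.3) [ 498.4 -173.3  124.9]
(0.42, 0.3) [ 543.  -188.1  115.3]
side [ 4.90360284e+02 -2.06330138e+02 -2.43948874e-01] -13.977240887506955 [-0.22  0.13  0.2   0.14 -0.24  0.04  0.26 -0.21]
knob [-0.37069763 -0.32362373] [ 441.70010107 -229.34478695  116.62436968] [ 0.45342308 -0.00439585 -0.208749   -0.30693729]
(-0.42, -0.3) [ 437.4 -225.1  115.3]
(0, -0.3) [ 482.2 -239.3  124.9]
(0, 0.3) [ 498.6 -173.4  124.9]
(0.42, 0.3) [ 543.4 -187.5  115.3]
ring [ 536.6 -144.4   72.1] [ 537.5 -143.4   71.9]
bar [ 479.4 -128.5   74.7] [ 478.3 -128.9   72.2]
cross [ 500.3 -282.1   76. ] [ 502.3 -283.9   72.6]
sq [ 442.6 -268.5   72.2] [ 442.8 -270.4   73.4]
tube [ 583.01727907 -216.11243976   86.43970654]
```

```bash
python3 - <<'E'
from h import *
o=ctrl.get_obs();M=R.from_rotvec(o['orientation']).as_matrix();print(M.round(3))
z=M[:,2];print('jaw yaw',np.degrees(np.arctan2(z[1],z[0])),'mixer y',90-14.24,'mixer x',-14.24)
E
```

```text
[[ 0.896 -0.001  0.445]
 [-0.445 -0.001  0.896]
 [-0.    -1.    -0.001]]
jaw yaw 63.59854708983154 mixer y 75.76 mixer x -14.24
```

Request:
servo_tool:
  moves: "0.02 -0.045 0.01 0 0 2; 0.04 -0.09 0.02 0 0 4; 0.06 -0.135 0.02 0 0 6; 0.08 -0.18 0.02 0 0 8; 0.09 -0.225 0.02 0 0 10; 0.1 -0.27 0.02 0 0 12.2; 0.11 -0.315 0.02 0 0 12.2; 0.12 -0.36 0.02 0 0 12.2"
  hand: 255

```text
t: 1.1
ee_pos: [397.8, 198.3, 228.9]
orientation: [-1.562, 0.195, -0.194]
ft_force: [0.7, -0.4, -0.1]
width: 11.6
```

Request:
servo_tool:
  moves: "0 -0.05 0; 0 -0.1 0; 0 -0.16 0; 0 -0.22 0; 0 -0.28 0; 0 -0.34 0; 0 -0.39 0; 0 -0.418 0"

```text
validation failed for argument at $.mo...
```

Request:
servo_tool:
  moves: "0 -0.05 0 0 0 0; 0 -0.1 0 0 0 0; 0 -0.16 0 0 0 0; 0 -0.22 0 0 0 0; 0 -0.28 0 0 0 0; 0 -0.34 0 0 0 0; 0 -0.39 0 0 0 0; 0 -0.418 0 0 0 0"

```text
t: 2.1
ee_pos: [397.4, -220.5, 228.9]
orientation: [-1.562, 0.196, -0.196]
ft_force: [0.5, 0.4, -0.3]
width: 0.6
```

Request:
servo_tool:
  moves: "0 0 0 0 0 0; 0 0 -0.04 0 0 0; 0 0 -0.08 0 0 0; 0 0 -0.105 0 0 0; 0 0 -0.115 0 0 0; 0 0 -0.115 0 0 0"

```text
t: 2.85
ee_pos: [397.8, -217.4, 113.9]
orientation: [-1.562, 0.195, -0.193]
ft_force: [0.6, -0.2, 1.0]
width: 0.6
```

```bash
python3 - <<'E'
from h import *
o=ctrl.get_obs();print(o['ee_pos'],o['width'],o['qpos'],R.from_rotvec(o['orientation']).as_matrix().round(3),o['ft_force'])
for n in('side','top'):grab(n,n+'2')
T=pickle.load(open('top.pkl','rb'))['pixels'];S=pickle.load(open('side.pkl','rb'))['pixels']
a=cv2.resize(T[160:285,310:440],None,fx=3,fy=3);b=cv2.resize(S[215:340,240:370],None,fx=3,fy=3)
cv2.imwrite('pics/z2.png',np.hstack([a,b])[:,:,::-1])
E
```

```text
[ 397.75209239 -217.437578    113.93773924] 0.6195332615372543 [-5.26601212e-01  3.27123698e-01  2.06752389e+00  1.37262670e-04
  7.48063119e-01 -1.85031187e+00] [[ 0.97  -0.001  0.245]
 [-0.245  0.001  0.97 ]
 [-0.001 -1.     0.   ]] [ 0.6170655  -0.17005914  1.02584831]
```

View pics/z2.png

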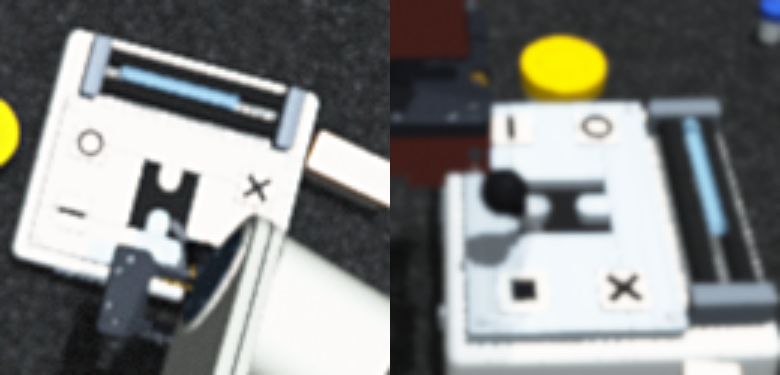

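```bash
python3 - <<'E'
from h import *
S=pickle.load(open('side.pkl','rb'))
for p in([397.7,-217.4,114],[397.7,-217.4,95],[441,-229,117]):print(proj(S,p), (proj(S,p)-[240,215])*3+[390,0])
cv2.imwrite('pics/s2.png',cv2.resize(S['pixels'][130:340,130:400],None,fx=2.5,fy=2.5)[:,:,::-1])
E
```

```text
[252.13905822 279.5202503 ] [426.41717466 193.5607509 ]
[252.25612848 286.9207929 ] [426.76838545 215.7623787 ]
[277.09357457 278.25175329] [501.28072372 189.75525986]
```

View pics/s2.png

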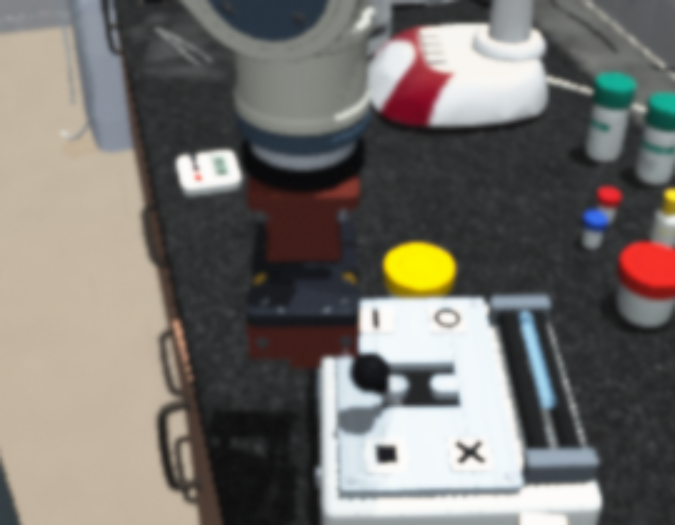

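Request:
servo_tool:
  moves: "0.01 -0.0025 0 0 0 0; 0.018 -0.0045 0 0 0 0; 0.025 -0.0065 0 0 0 0; 0.032 -0.008 0 0 0 0; 0.039 -0.01 0 0 0 0; 0.046 -0.0115 0 0 0 0; 0.051 -0.013 0 0 0 0; 0.051 -0.013 0 0 0 0"

```text
t: 3.95
ee_pos: [453.7, -236.5, 119.8]
orientation: [-1.571, 0.185, -0.203]
ft_force: [-10.5, -11.6, 43.9]
width: 0.4
```

```bash
cat > look.py <<'E'
from h import *
import sys
o=ctrl.get_obs();print(o['t'],o['ee_pos'],o['ft_force'])
for n in('side','top'):grab(n,n+sys.argv[1])
T=pickle.load(open('top.pkl','rb'))['pixels'];S=pickle.load(open('side.pkl','rb'))['pixels']
a=cv2.resize(T[160:285,310:440],None,fx=3,fy=3);b=cv2.resize(S[215:340,240:370],None,fx=3,fy=3)
cv2.imwrite(f'pics/z{sys.argv[1]}.png',np.hstack([a,b])[:,:,::-1])
E
python3 look.py 3
```

```text
3.95 [ 453.7387108  -236.54815823  119.76856524] [-10.48426004 -11.62518546  43.9457926 ]
```

View pics/z3.png

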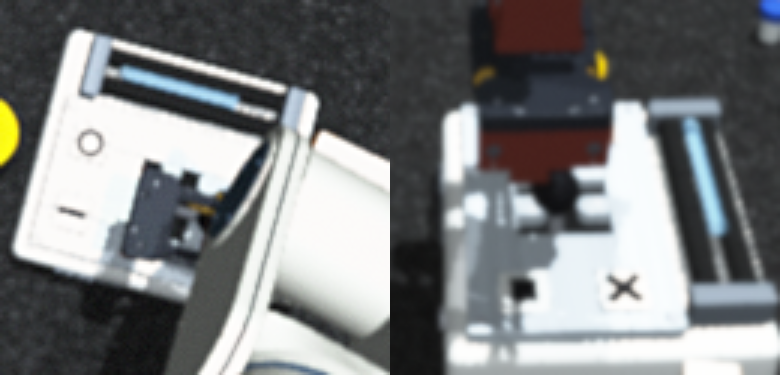

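```bash
python3 - <<'E'
from h import *
from scipy.optimize import least_squares
o=ctrl.get_obs();print(o['moment'],o['ft_force'],o['joint_torque'],R.from_rotvec(o['orientation']).as_matrix().round(3))
S=pickle.load(open('side.pkl','rb'));T=pickle.load(open('top.pkl','rb'))
ps=np.array([240+167/3,215+190/3])
q=[490.2,-206.3,-.2486]
def W(p): return np.array([q[0],q[1],0])+R.from_euler('z',q[2]).apply(p)
def K(a): th,sd=a; return W((115*np.sin(th),115*np.cos(th)*np.sin(sd),15+115*np.cos(th)*np.cos(sd)))
k=least_squares(lambda a:proj(S,K(a))-ps,[-.1,-.3]);print(k.x,K(k.x),k.fun)
cv2.imwrite('pics/s3.png',cv2.resize(S['pixels'][200:330,230:370],None,fx=5,fy=4.5,interpolation=cv2.INTER_CUBIC)[:,:,::-1])
for u,v in((270,262),(285,262),(295,274),(262,262),(280,245)):print((u,v),dep(S,u,v).round(0))
E
```

```text
[-2.23442864  1.36981428 -0.1995885 ] [-10.26174472 -11.2062716   43.08638539] [  7.60814399 -23.25845182  -9.60903257   3.13050874  -0.44560745
  -0.10759344] [[ 0.97   0.01   0.244]
 [-0.244 -0.01   0.97 ]
 [ 0.012 -1.    -0.007]]
[-0.08202693 -0.35887814] [ 471.16252453 -242.99905082  122.31148213] [-1.93267624e-12  6.08224582e-12]
(270, 262) [ 402. -311.  239.]
(285, 262) [ 422. -317.  239.]
(295, 274) [ 468. -247.  137.]
(262, 262) [ 443. -118.   57.]
(280, 245) [ 420. -299.  257.]
```

View pics/s3.png

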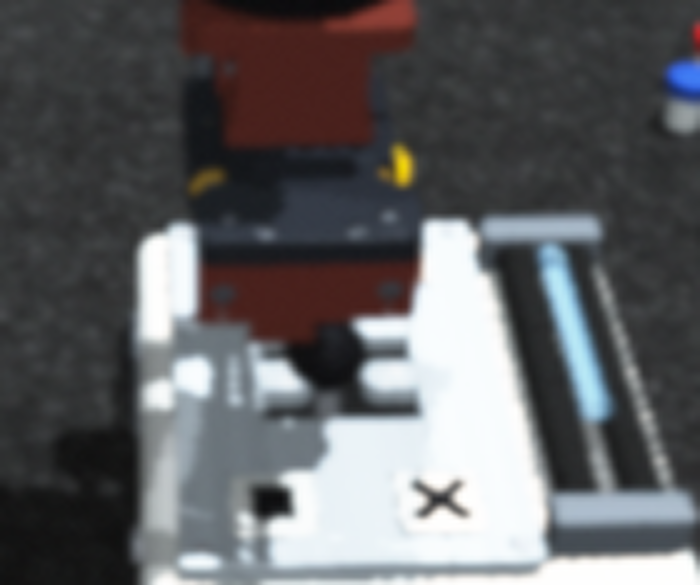

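The wrist feels 43 N upward, so part of the hand is resting on the knob's upper side. I'll lift straight off, then check the fingers' real shape.

Request:
servo_tool:
  moves: "0 0 0.01 0 0 0; -0.002 0 0.03 0 0 0; -0.005 0.002 0.06 0 0 0; -0.02 0.005 0.11 0 0 0; -0.03 0.01 0.16 0 0 0; -0.03 0.01 0.22 0 0 0; -0.03 0.01 0.28 0 0 0; -0.03 0.01 0.33 0 0 0"

```text
t: 5.05
ee_pos: [419.0, -221.1, 446.7]
orientation: [-1.563, 0.193, -0.196]
ft_force: [1.3, 0.2, 0.0]
width: 0.3
```

```bash
python3 look.py 4; python3 - <<'E'
from h import *
S=pickle.load(open('side.pkl','rb'));o=ctrl.get_obs();p=o['ee_pos'];print('tcp px',proj(S,p),proj(S,p-[0,0,19]))
cv2.imwrite('pics/s4.png',cv2.resize(S['pixels'][60:330,170:400],None,fx=2.6,fy=2.2,interpolation=cv2.INTER_CUBIC)[:,:,::-1])
E
```

```text
5.05 [ 418.9902305  -221.07702588  446.72185371] [1.33868146 0.19076441 0.02197448]
tcp px [267.7804845   94.52094099] [267.58257175 108.46259039]
```

View pics/s4.png

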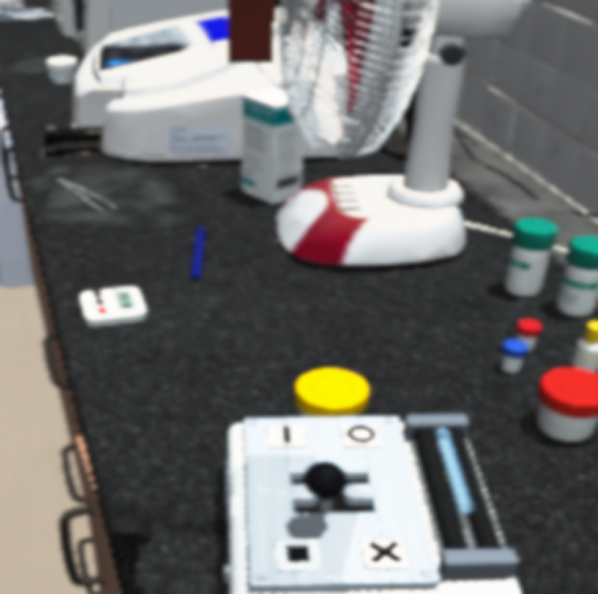

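View pics/z4.png

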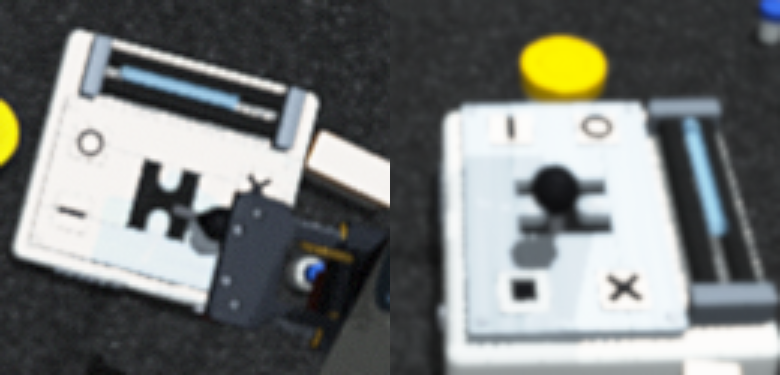

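```bash
python3 - <<'E'
from h import *
S=pickle.load(open('side.pkl','rb'));o=ctrl.get_obs()
cv2.imwrite('pics/s4b.png',cv2.resize(S['pixels'][0:150,180:340],None,fx=4,fy=4,interpolation=cv2.INTER_CUBIC)[:,:,::-1])
for v in range(60,92,3):print(v,dep(S,266,v).round(1))
for u in range(254,282,2):print(u,dep(S,u,75).round(1))
T=pickle.load(open('top.pkl','rb'));print(proj(T,o['ee_pos']))
E
```

```text
60 [ 415.7 -230.2  496.3]
63 [ 415.9 -229.7  492.6]
66 [ 416.  -229.5  488.8]
69 [ 416.  -229.5  485.2]
72 [ 416.3 -228.7  481.2]
75 [ 416.1 -229.4  477.7]
78 [ 416.8 -227.1  473.3]
81 [ 416.5 -228.4  469.8]
84 [ 416.2 -229.8  466.4]
87 [ 416.2 -229.8  462.6]
90 [682.3 710.4 150.2]
254 [681.1 894.4 157.9]
256 [689.6 893.7 157.6]
258 [ 406.6 -226.2  477.4]
260 [ 409.  -227.   477.5]
262 [ 283.6 -698.4  612.5]
264 [ 414.2 -227.1  477.2]
266 [ 416.1 -229.4  477.7]
268 [ 419.1 -228.2  477.2]
270 [ 421.1 -230.4  477.7]
272 [ 423.4 -231.4  477.8]
274 [ 426.1 -231.1  477.6]
276 [768.1 862.2 161.5]
278 [627.1 388.2 298.1]
280 [624.8 361.8 305.4]
[415.42548079 256.87260517]
```

View pics/s4b.png

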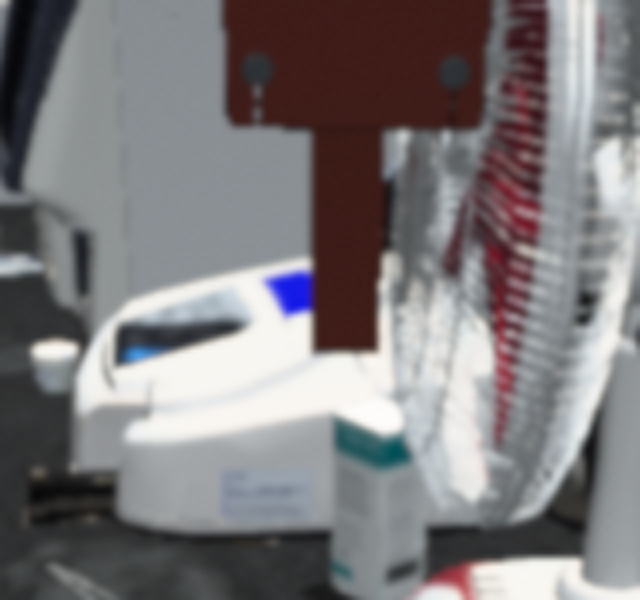

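Findings: the closed fingertips sit about 14 mm above the reported TCP height (tip at z≈461 when TCP reads 447), not 19 mm below it. That fits the contact with the top of the knob. From here I'll use the measured tip height. Next, the lever's state.

```bash
cat >> h.py <<'E'
from scipy.optimize import least_squares
q=[490.2,-206.3,-.2486]
def W(p): return np.array([q[0],q[1],0])+R.from_euler('z',q[2]).apply(p)
def Mx(w): return R.from_euler('z',-q[2]).apply(np.asarray(w,float)-[q[0],q[1],0])
def K(a): th,sd=a; return W((115*np.sin(th),115*np.cos(th)*np.sin(sd),15+115*np.cos(th)*np.cos(sd)))
def knob(im,px):
    k=least_squares(lambda a:proj(im,K(a))-px,[-.1,-.3]); return k.x,Mx(K(k.x)).round(1)
def dark(im,box):
    u0,v0,u1,v1=box; c=im['pixels'][v0:v1,u0:u1].max(2); m=(c<45).astype('uint8')
    n,l,s,ce=cv2.connectedComponentsWithStats(m); return [(s[i].tolist(),(ce[i]+[u0,v0]).round(1).tolist()) for i in range(1,n) if s[i][4]>20]
E
python3 - <<'E'
from h import *
S=pickle.load(open('side.pkl','rb'))
print(knob(S,(295,278.3)));print(dark(S,(270,260,320,300)))
cv2.imwrite('pics/s4c.png',cv2.resize(S['pixels'][240:330,255:355],None,fx=6,fy=6,interpolation=cv2.INTER_CUBIC)[:,:,::-1])
o=ctrl.get_obs();print(o['ee_pos'],Mx(o['ee_pos']))
# body bottom
for v in range(20,40,3):print(v,dep(S,250,v).round(1))
for v in range(84,90):print(v,dep(S,268,v).round(1))
E
```

```text
(array([-0.09228822, -0.35774405]), array([-10.6, -40.1, 122.3]))
[([17, 12, 17, 19, 182], [295.4, 279.6])]
[ 420.91089794 -222.18943939  450.02611547] [-63.24945252 -32.44935598 450.02611547]
20 [ 380.8 -293.6  552.1]
23 [ 380.8 -293.5  549.3]
26 [ 380.8 -293.3  546.4]
29 [ 380.3 -295.4  543.9]
32 [ 756.  1272.5  263. ]
35 [ 756.4 1274.5  248.6]
38 [ 755.4 1270.9  235.1]
84 [ 419.1 -228.8  466. ]
85 [ 418.8 -230.   465.1]
86 [ 418.7 -230.4  463.9]
87 [ 418.9 -229.6  462.3]
88 [ 419.2 -228.8  460.8]
89 [690.1 709.8 153.8]
```

View pics/s4c.png

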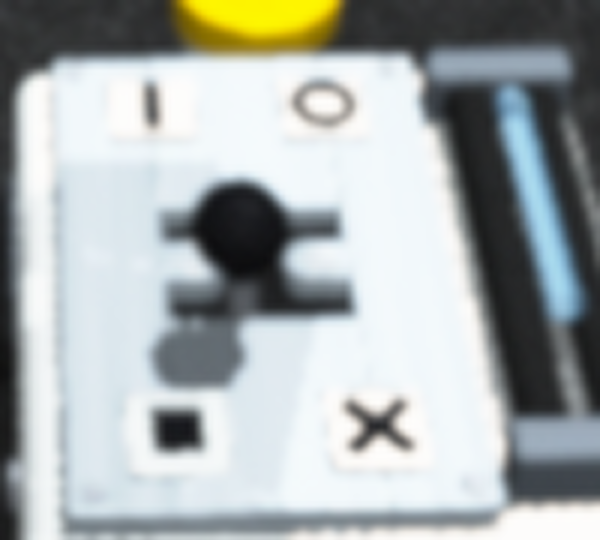

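Request:
servo_tool:
  moves: "-0.002 -0.008 -0.06 0 0 0; -0.002 -0.008 -0.12 0 0 0; -0.002 -0.008 -0.18 0 0 0; -0.002 -0.008 -0.23 0 0 0; -0.002 -0.008 -0.28 0 0 0; -0.002 -0.008 -0.31 0 0 0; -0.002 -0.008 -0.32 0 0 0; -0.002 -0.008 -0.32 0 0 0"

```text
t: 6.15
ee_pos: [416.7, -229.0, 123.7]
orientation: [-1.561, 0.195, -0.194]
ft_force: [-0.2, -0.5, -0.4]
width: 0.6
```

Request:
servo_tool:
  moves: "0 0 -0.015 0 0 0; 0 0 -0.03 0 0 0; 0 0 -0.038 0 0 0; 0 0 -0.038 0 0 0"

```text
t: 6.65
ee_pos: [416.4, -228.9, 85.4]
orientation: [-1.561, 0.196, -0.193]
ft_force: [-0.5, -0.1, 1.1]
width: 0.4
```

```bash
python3 look.py 5; python3 - <<'E'
from h import *
o=ctrl.get_obs();print(o['ee_pos'],Mx(o['ee_pos']),o['ft_force'],o['moment'])
E
```

```text
6.65 [ 416.42285145 -228.92490678   85.36475776] [-0.48584183 -0.11405119  1.10889706]
[ 416.98457494 -229.26168081   86.10952871] [-65.31496639 -40.27024234  86.10952871] [ 1.10453398 -0.07982609 -0.14939897] [ 0.0115991  -0.00526766 -0.01027007]
```

View pics/z5.png

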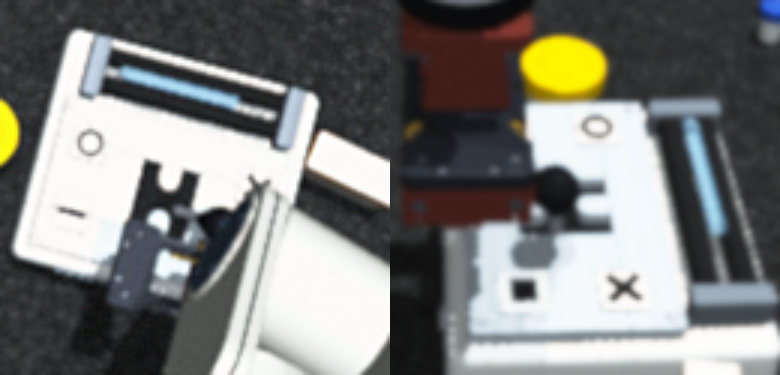

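Request:
servo_tool:
  moves: "0.008 -0.002 0 0 0 0; 0.015 -0.004 0 0 0 0; 0.021 -0.005 0 0 0 0; 0.026 -0.0065 0 0 0 0; 0.03 -0.0075 0 0 0 0; 0.033 -0.0085 0 0 0 0; 0.034 -0.0085 0 0 0 0; 0.034 -0.0085 0 0 0 0"

```text
t: 7.75
ee_pos: [450.8, -237.7, 86.0]
orientation: [-1.562, 0.195, -0.195]
ft_force: [-0.3, 0.0, -0.2]
width: 0.7
```

```bash
python3 look.py 6; python3 - <<'E'
from h import *
o=ctrl.get_obs();print(Mx(o['ee_pos']),o['ft_force'],o['moment'])
S=pickle.load(open('side.pkl','rb'));print(dark(S,(280,260,320,300)))
E
```

```text
7.75 [ 450.82670154 -237.68152779   86.04255694] [-0.29890834  0.0445347  -0.18455136]
[-30.46704097 -40.12197974  86.06919483] [-0.24307987  0.1892371   0.1910809 ] [-0.01486795  0.04415495  0.0033547 ]
[([0, 0, 7, 8, 49], [282.6, 263.3]), ([0, 14, 31, 4, 103], [293.6, 275.2])]
```

View pics/z6.png

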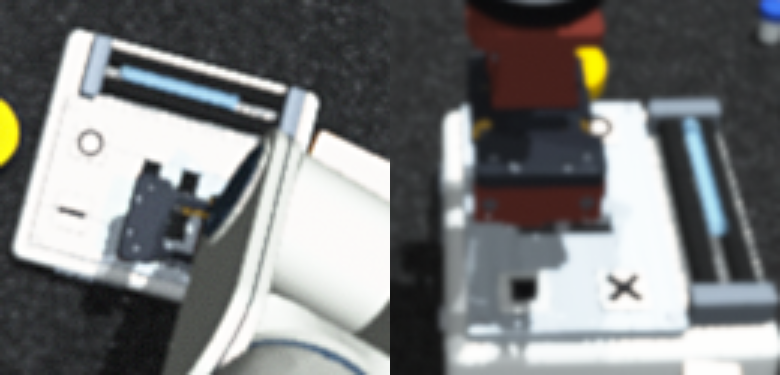

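Request:
servo_tool:
  moves: "-0.015 0.004 0 0 0 0; -0.033 0.0085 0 0 0 0; -0.033 0.0085 0 0 0 0"

```text
t: 8.22
ee_pos: [415.9, -228.4, 85.9]
orientation: [-1.561, 0.196, -0.194]
ft_force: [0.3, -0.1, -1.1]
width: 0.4
```

```bash
python3 look.py 7; python3 - <<'E'
from h import *
S=pickle.load(open('side.pkl','rb'));d=dark(S,(285,260,320,300));print(d)
cv2.imwrite('pics/s7.png',cv2.resize(S['pixels'][240:330,255:355],None,fx=6,fy=6,interpolation=cv2.INTER_CUBIC)[:,:,::-1])
E
```

```text
8.225 [ 415.94181116 -228.41759972   85.93578716] [ 0.26956857 -0.14926899 -1.06170854]
[([6, 12, 15, 15, 145], [298.1, 279.0])]
```

View pics/s7.png

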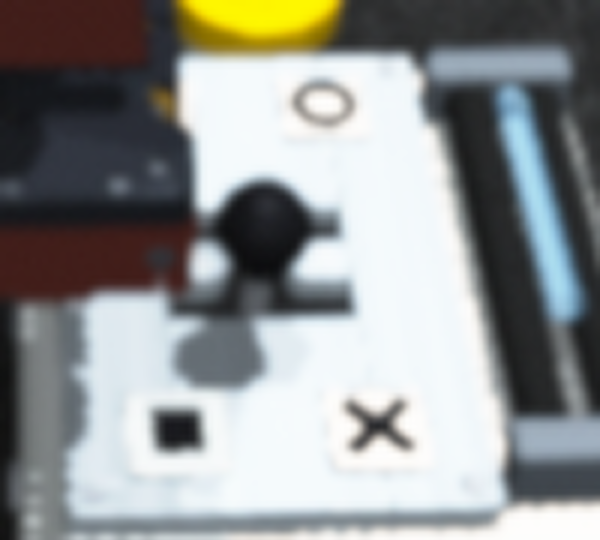

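```bash
python3 - <<'E'
from h import *
S=pickle.load(open('side.pkl','rb'))
print(knob(S,(254.6+263/6,239.6+228/6)))
o=ctrl.get_obs();print(o['ee_pos'],Mx(o['ee_pos']))
E
```

```text
(array([-0.03845979, -0.34839426]), array([ -4.4, -39.2, 123. ]))
[ 418.04070773 -229.38422756   86.33621656] [-64.26114911 -40.12916318  86.33621656]
```

Request:
servo_tool:
  moves: "0 0 0.04 0 0 0; 0 0 0.08 0 0 0; 0.012 -0.015 0.095 0 0 0; 0.035 -0.044 0.095 0 0 0; 0.048 -0.06 0.095 0 0 0; 0.048 -0.06 0.06 0 0 0; 0.048 -0.06 0.02 0 0 0; 0.048 -0.06 0 0 0 0"

```text
t: 9.32
ee_pos: [465.6, -288.9, 84.1]
orientation: [-1.561, 0.196, -0.193]
ft_force: [0.2, 0.6, -0.0]
width: 0.4
```

```bash
python3 look.py 8; python3 - <<'E'
from h import *
o=ctrl.get_obs();print(Mx(o['ee_pos']),o['ft_force'])
E
```

```text
9.325 [ 465.60892646 -288.90222977   84.14464136] [ 0.23265344  0.59812059 -0.02341321]
[ -4.20393712 -85.88190519  83.95368302] [0.42527763 0.30051359 0.38990434]
```

View pics/z8.png

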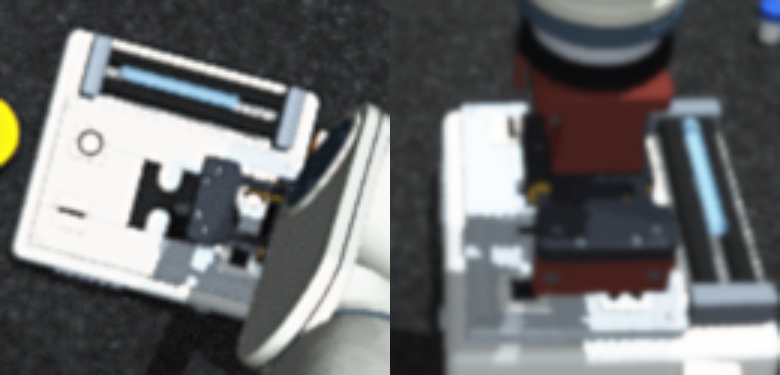

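Request:
servo_tool:
  moves: "0.0025 0.01 0 0 0 0; 0.005 0.02 0 0 0 0; 0.0075 0.03 0 0 0 0; 0.01 0.039 0 0 0 0; 0.012 0.047 0 0 0 0; 0.014 0.055 0 0 0 0; 0.0155 0.061 0 0 0 0; 0.0155 0.061 0 0 0 0"

```text
t: 10.42
ee_pos: [481.3, -227.6, 85.9]
orientation: [-1.562, 0.195, -0.194]
ft_force: [-0.0, -0.2, 0.0]
width: 0.1
```

```bash
python3 look.py 9; python3 - <<'E'
from h import *
o=ctrl.get_obs();print(Mx(o['ee_pos']),o['ft_force'])
E
```

```text
10.425 [ 481.30568309 -227.59656027   85.89792685] [-0.02387198 -0.18753423  0.02582896]
[ -3.34412669 -23.26298439  85.89319731] [ 0.76452966 -0.09290812 -0.11179545]
```

View pics/z9.png

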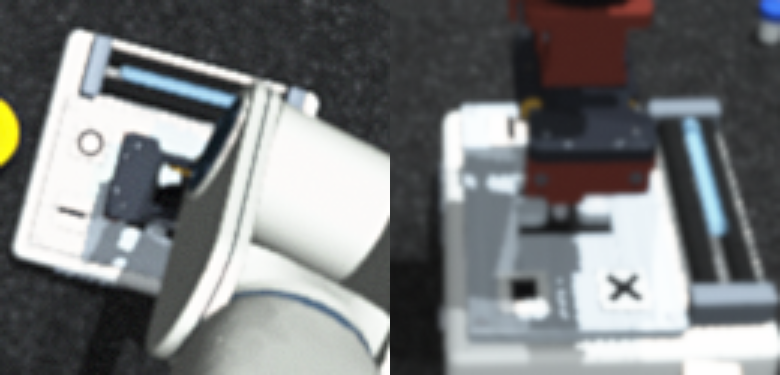

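```bash
python3 - <<'E'
from h import *
S=pickle.load(open('side.pkl','rb'))
f=lambda p:(proj(S,W(p)),)
print('tip',f((-3,-25-13,98)),f((-3,-20-13,98)),'stick right',f((-2,-20,75)),'stick mid',f((-2,3,75)))
cv2.imwrite('pics/s9.png',cv2.resize(S['pixels'][250:310,260:340],None,fx=8,fy=8,interpolation=cv2.INTER_CUBIC)[:,:,::-1])
for u,v in((298,283),(298,286),(295,283),(301,283),(298,280)):d=dep(S,u,v);print(u,v,Mx(d).round(1),S['pixels'][v,u])
E
```

```text
tip (array([298.32102634, 286.91165439]),) (array([298.07158281, 284.91321104]),) stick right (array([297.24804467, 288.43853037]),) stick mid (array([296.19170779, 279.72907848]),)
298 283 [ -3.1 -31.1 101. ] [87 74 76]
298 286 [ 1.9 -1.6 62.3] [83 86 91]
295 283 [ -8.7 -31.4 101.4] [93 82 83]
301 283 [  2.3 -31.7 101.5] [74 66 67]
298 280 [ -14.6 -103.6  182.3] [73 34 29]
```

View pics/s9.png

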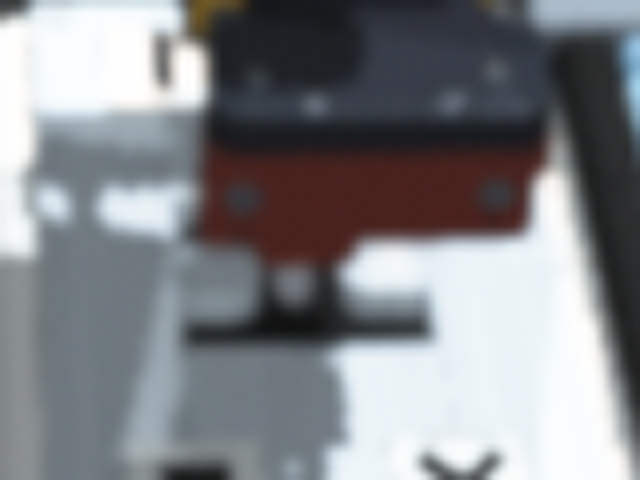

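Request:
servo_tool:
  moves: "0.0015 0.006 0 0 0 0; 0.003 0.012 0 0 0 0; 0.0045 0.018 0 0 0 0; 0.006 0.0225 0 0 0 0; 0.006 0.024 0 0 0 0; 0.006 0.024 0 0 0 0"

```text
t: 11.28
ee_pos: [487.4, -204.0, 86.1]
orientation: [-1.562, 0.194, -0.194]
ft_force: [-0.0, -0.4, 0.0]
width: -0.0
```

```bash
python3 look.py 10; python3 - <<'E'
from h import *
o=ctrl.get_obs();print(Mx(o['ee_pos']),o['ft_force'])
E
```

```text
11.275 [ 487.43091753 -204.00932021   86.06851309] [-0.0311924  -0.40102931  0.01712805]
[-3.23612853  1.35353572 86.08858738] [-0.34683475  0.44485399  0.7048764 ]
```

View pics/z10.png

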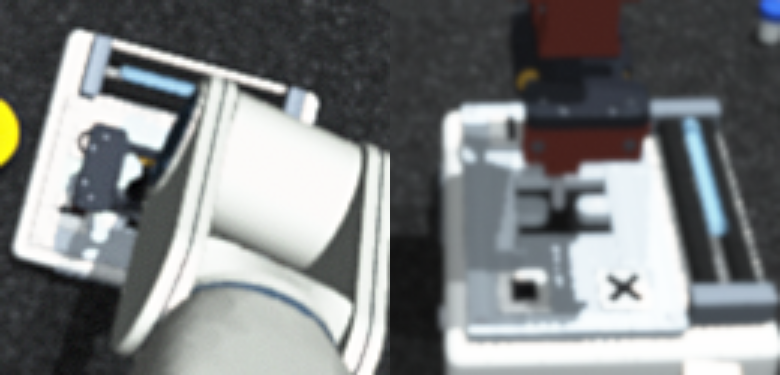

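Request:
servo_tool:
  moves: "-0.004 -0.0145 0 0 0 0; -0.004 -0.0145 0.04 0 0 0; -0.004 -0.0145 0.085 0 0 0; -0.02 0.005 0.095 0 0 0; -0.048 0.041 0.095 0 0 0; -0.048 0.041 0.05 0 0 0; -0.048 0.041 0 0 0 0; -0.048 0.041 0 0 0 0"

```text
t: 12.38
ee_pos: [436.6, -162.8, 83.7]
orientation: [-1.56, 0.2, -0.19]
ft_force: [0.1, 0.7, 0.2]
width: 0.4
```

```bash
python3 look.py 11; python3 - <<'E'
from h import *
S=pickle.load(open('side.pkl','rb'));print(dark(S,(280,250,320,290)))
cv2.imwrite('pics/s11.png',cv2.resize(S['pixels'][240:330,255:355],None,fx=6,fy=6,interpolation=cv2.INTER_CUBIC)[:,:,::-1])
o=ctrl.get_obs();print(Mx(o['ee_pos']),o['ft_force'])
E
```

```text
12.375 [ 436.63461763 -162.80429478   83.67957823] [0.07415976 0.73850619 0.15829331]
[([9, 0, 13, 14, 108], [295.4, 254.7]), ([13, 35, 9, 5, 32], [297.4, 287.5])]
[-59.5406586   28.70598667  86.70059171] [ 0.70933243 -0.87325875  0.47029029]
```

View pics/s11.png

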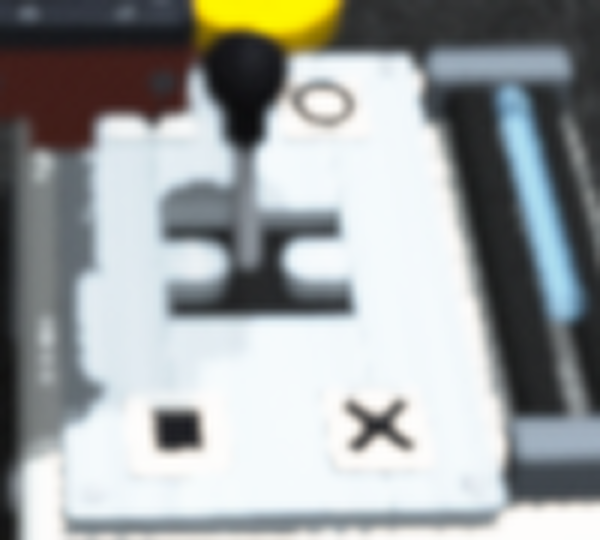

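View pics/z11.png

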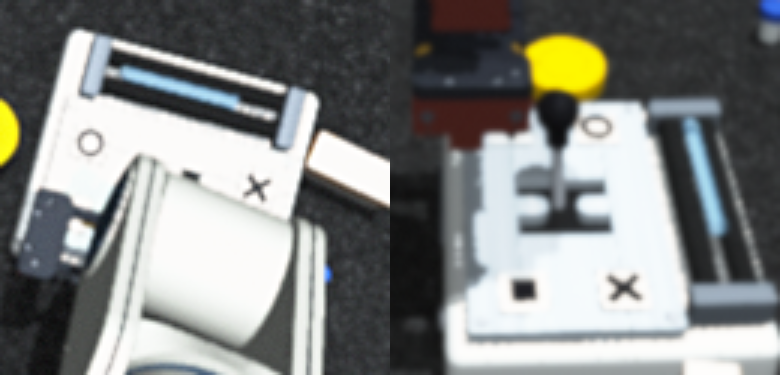

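```bash
python3 - <<'E'
from h import *
S=pickle.load(open('side.pkl','rb'))
for u,v in((244,72),(244,75)):print(knob(S,(254.6+u/6,239.6+v/6)))
for a in((-.03,.26),(-.03,.34)):print(proj(S,K(a)))
E
```

```text
(array([-0.04037956,  0.23385074]), array([ -4.6,  26.6, 126.8]))
(array([-0.0420427,  0.2165348]), array([ -4.8,  24.7, 127.2]))
[295.73467602 250.86052707]
[295.26531769 248.94031841]
```

The knob is at s≈0.23, slightly short of the left slot line (0.26). I'll push it left once more before going far.

Request:
servo_tool:
  moves: "0 0 0.045 0 0 0; 0 0 0.095 0 0 0; 0.022 -0.027 0.095 0 0 0; 0.044 -0.053 0.09 0 0 0; 0.044 -0.053 0.045 0 0 0; 0.044 -0.053 0 0 0 0; 0.0465 -0.043 0 0 0 0; 0.049 -0.034 0 0 0 0"

```text
t: 13.48
ee_pos: [489.9, -197.3, 88.5]
orientation: [-1.563, 0.192, -0.197]
ft_force: [0.0, -0.7, -0.5]
width: 0.4
```

Request:
servo_tool:
  moves: "0 0.002 0 0 0 0; 0 0.002 0 0 0 0; -0.004 -0.0145 0.0 0 0 0; -0.004 -0.0145 0.045 0 0 0; -0.004 -0.0145 0.09 0 0 0; -0.025 0.004 0.095 0 0 0; -0.049 0.034 0.095 0 0 0; -0.049 0.034 0.045 0 0 0"

```text
t: 14.48
ee_pos: [440.7, -164.0, 134.0]
orientation: [-1.564, 0.188, -0.201]
ft_force: [0.5, -0.6, -0.0]
width: 0.5
```

Request:
servo_tool:
  moves: "0 0 -0.045 0 0 0; 0 0 -0.045 0 0 0"

```text
t: 14.72
ee_pos: [437.0, -163.1, 84.0]
orientation: [-1.56, 0.2, -0.19]
ft_force: [0.7, 1.2, 1.1]
width: 0.3
```

```bash
python3 look.py 12; python3 - <<'E'
from h import *
S=pickle.load(open('side.pkl','rb'))
cv2.imwrite('pics/s12.png',cv2.resize(S['pixels'][240:330,255:355],None,fx=6,fy=6,interpolation=cv2.INTER_CUBIC)[:,:,::-1])
o=ctrl.get_obs();print(Mx(o['ee_pos']),o['ft_force'])
E
```

```text
14.725 [ 436.95254241 -163.10264716   84.02816685] [0.65390773 1.15352973 1.14358294]
[-59.4487496   28.60305359  86.76025933] [ 0.53235919  0.4097469  -0.03741278]
```

View pics/s12.png

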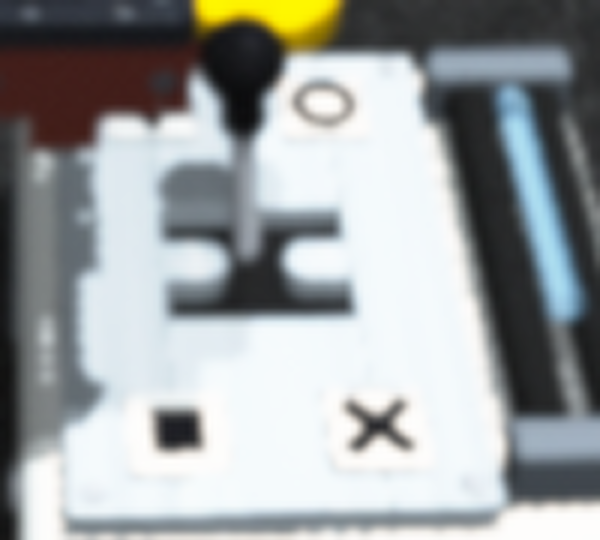

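Request:
servo_tool:
  moves: "0.012 -0.003 0 0 0 0; 0.022 -0.0055 0 0 0 0; 0.031 -0.008 0 0 0 0; 0.04 -0.01 0 0 0 0; 0.049 -0.0125 0 0 0 0; 0.057 -0.0145 0 0 0 0; 0.064 -0.0165 0 0 0 0; 0.07 -0.018 0 0 0 0"

```text
t: 15.82
ee_pos: [509.6, -181.3, 85.9]
orientation: [-1.562, 0.195, -0.194]
ft_force: [-2.1, -0.2, -0.5]
width: 0.5
```

Request:
servo_tool:
  moves: "0.004 -0.001 0 0 0 0; 0.007 -0.0018 0 0 0 0; 0.007 -0.0018 0 0 0 0"

```text
t: 16.2
ee_pos: [516.6, -183.1, 86.1]
orientation: [-1.562, 0.194, -0.195]
ft_force: [-1.1, 0.8, -0.4]
width: 0.7
```

```bash
python3 look.py 13; python3 - <<'E'
from h import *
o=ctrl.get_obs();print(Mx(o['ee_pos']),o['ft_force'])
E
```

```text
16.2 [ 516.64581768 -183.09473637   86.1475317 ] [-1.09947987  0.81085929 -0.35441756]
[19.79558999 29.0393016  86.17195946] [-0.81997819  0.42508766 -0.14055914]
```

View pics/z13.png

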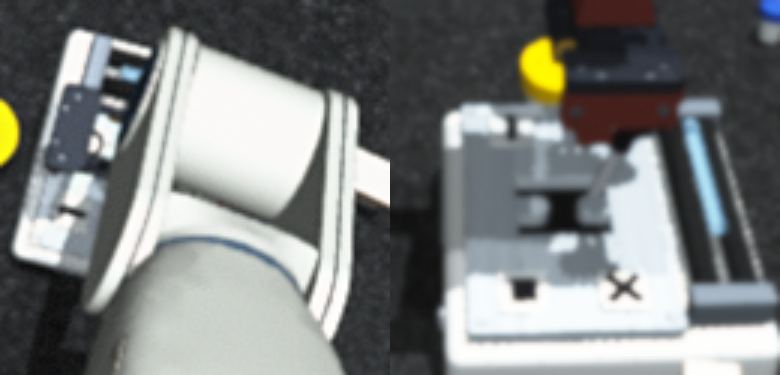

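Request:
servo_tool:
  moves: "0.001 -0.0002 0 0 0 0; 0.002 -0.0005 0 0 0 0; 0.002 -0.0005 0 0 0 0"

```text
t: 16.68
ee_pos: [517.8, -183.3, 85.9]
orientation: [-1.562, 0.196, -0.194]
ft_force: [-2.8, 0.7, 0.5]
width: 0.4
```

Request:
servo_tool:
  moves: "0.001 -0.0002 0 0 0 0; 0.002 -0.0005 0 0 0 0; 0.002 -0.0005 0 0 0 0"

```text
t: 17.05
ee_pos: [519.1, -183.6, 85.6]
orientation: [-1.562, 0.197, -0.192]
ft_force: [-6.6, 0.1, -0.4]
width: 0.6
```

Request:
servo_tool:
  moves: "0.001 -0.0002 0 0 0 0; 0.002 -0.0005 0 0 0 0; 0.002 -0.0005 0 0 0 0; 0.002 -0.0005 0 0 0 0"

```text
t: 17.55
ee_pos: [520.0, -183.7, 85.2]
orientation: [-1.561, 0.199, -0.191]
ft_force: [-8.3, 0.7, -0.1]
width: 0.2
```

Request:
servo_tool:
  moves: "0.002 -0.0005 0 0 0 0; 0.004 -0.001 0 0 0 0; 0.004 -0.001 0 0 0 0; 0.004 -0.001 0 0 0 0"

```text
t: 18.05
ee_pos: [521.8, -184.0, 84.5]
orientation: [-1.56, 0.202, -0.187]
ft_force: [-12.3, 2.0, 0.1]
width: 0.5
```

Request:
servo_tool:
  moves: "-0.01 0.0025 0 0 0 0; -0.025 0.006 0 0 0 0; -0.05 0.0125 0 0 0 0; -0.09 0.023 0.01 0 0 0; -0.11 0.03 0.05 0 0 0; -0.11 0.05 0.1 0 0 0; -0.11 0.1 0.13 0 0 0; -0.11 0.15 0.13 0 0 0"

```text
t: 19.05
ee_pos: [418.5, -34.7, 219.1]
orientation: [-1.562, 0.189, -0.202]
ft_force: [0.3, -0.2, 0.0]
width: 0.3
```

Request:
servo_tool:
  moves: "0 0.05 0 0 0 0; 0 0.1 0 0 0 0; 0 0.15 0 0 0 0; 0 0.2 0 0 0 0; 0 0.2 0 0 0 0; 0 0.2 0 0 0 0"

```text
t: 19.8
ee_pos: [416.2, 164.3, 216.2]
orientation: [-1.562, 0.193, -0.194]
ft_force: [0.9, 0.0, 1.0]
width: 0.3
```

```bash
python3 look.py 14; python3 - <<'E'
from h import *
for n in('side','top'):
    S=pickle.load(open(n+'.pkl','rb'))
    for a in((.42,.26),(.42,.30),(.42,.34),(.38,.3),(.35,.3)):print(n,a,proj(S,K(a)).round(1))
S=pickle.load(open('side.pkl','rb'));T=pickle.load(open('top.pkl','rb'))
cv2.imwrite('pics/s14.png',cv2.resize(S['pixels'][240:330,255:355],None,fx=6,fy=6,interpolation=cv2.INTER_CUBIC)[:,:,::-1])
cv2.imwrite('pics/t14.png',cv2.resize(T['pixels'][160:280,310:440],None,fx=5,fy=5,interpolation=cv2.INTER_CUBIC)[:,:,::-1])
E
```

```text
19.8 [416.23727497 164.25647164 216.16332256] [0.88530491 0.0292975  0.9641744 ]
side (0.42, 0.26) [321.4 255.2]
side (0.42, 0.3) [321.1 254.2]
side (0.42, 0.34) [320.7 253.4]
side (0.38, 0.3) [319.  253.4]
side (0.35, 0.3) [317.4 252.9]
top (0.42, 0.26) [362.  203.6]
top (0.42, 0.3) [360.3 203.3]
top (0.42, 0.34) [358.6 202.9]
top (0.38, 0.3) [359.8 204.8]
top (0.35, 0.3) [359.4 206. ]
```

View pics/s14.png

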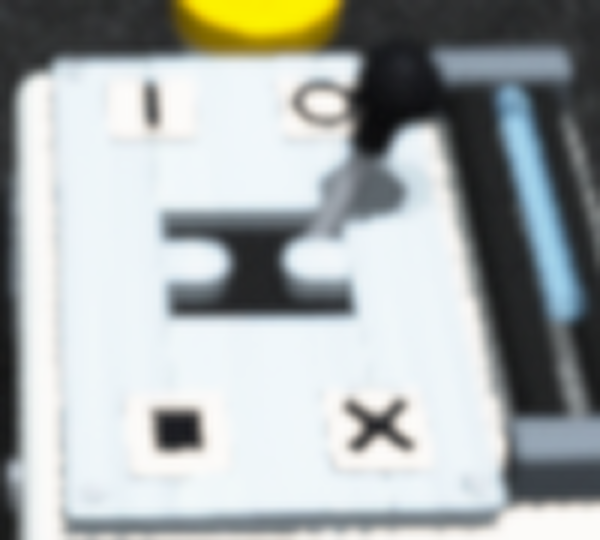

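View pics/t14.png

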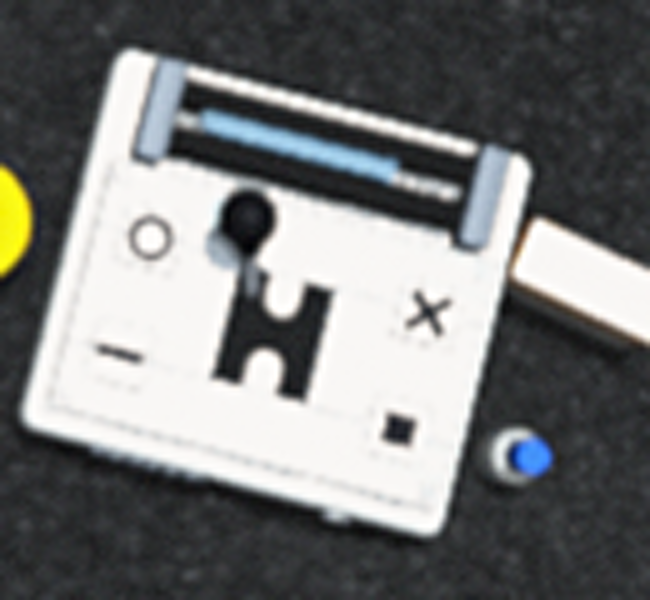

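View pics/top14.png

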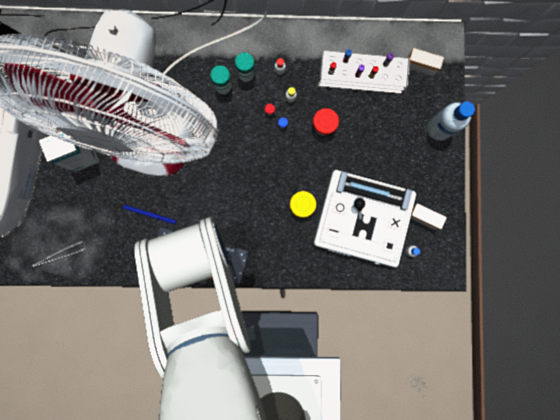

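The knob is at side (320.9, 253.4) and top (359.2, 203.6). Both match throw ≈0.42 and side ≈0.32, so it is at the very end of the ring slot. The tube, cup, carton, dropper and pen look unmoved.

```bash
python3 -c "
from workcell import ctrl
print(ctrl.get_obs()['qvel'].round(3)); print(ctrl.close_job())"
```

```text
[-0.009  0.002 -0.001  0.002  0.001  0.002]
the job is handed in; nothing more can be done
None
```

The lever is at the very end of the far left slot, the one with the ring sign, and the job is handed in at about 20 s. I pushed it with closed fingers: far out of the near right slot, left along the cross channel in two pushes, then far until it met the stop.

**Final position:** after I let go and backed away, both cameras put the knob at throw ≈ 0.42 and side ≈ 0.32. The wrist force built to 12 N against the stop during the last push.

**Other objects:** the tube, cup, carton, dropper and pen looked unmoved in the last pictures. The timer was hidden under the arm in the last top view, so I did not check it directly. The wrist force read about 1 N there, with the hand raised to z ≈ 216 mm.

**What did not go to plan:**
- **Knob pressed from above:** on the first push the fingertips rode onto the top of the knob, with about 45 N at the wrist. I lifted off as soon as I saw it. The camera depth shows the fingers made this contact rather than the gripper's body, which was well above the knob.
- **Fingertip height disagrees with the data given:** by camera depth the closed fingertips sit about 11–14 mm above the reported TCP, not 19 mm below it. I used the measured height for the rest of the job.
- **First leftward push fell short:** it left the lever at side ≈ 0.23, so I pushed it again to about 0.31 before going far.

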